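# Set the stock tags on the tray stand

## Task

Each tray on the stand has a hinged tag on the rail behind it. With the fingertips, gently push tags over until the tag behind every full tray (one with two bushes in it) leans away from the trays with its round-disc face up, and the tag behind every other tray leans over toward its tray with its bar face up. Only push, lift nothing, and leave the bushes and the things around the stand where they are.

Things in the scene. Friction and masses are not known exactly. Their poses are not given: they have to be found in the camera images.
- stand: fixed stand: grey base plate 160 x 372 mm, 6 mm thick, a rail along its y axis carrying four hinged tags, a tray in front (-x) of each. Origin on the bench top below the rail's middle; x points away from the robot (trays at -x), y along the rail. End uprights at y = +-178 mm, 72 mm high. Places 85 mm apart (y = +-42.5, +-127.5 mm); which tag and tray is where varies.
- hinge_a (a point): centre of the hinge pin of tag a, 80 mm above the bench, axes as the stand's (pin along y). The tag: an aluminium plate 50 mm wide (y), 4 mm thick, free edge 52 mm from the pin, standing above the pin and leaning one way or the other. Raised round disc on the face toward the trays, raised bar on the other face.
- tag_a (a joint): lean of tag a: 0 = leaning 40 degrees toward the tray side (bar face up, free edge 33 mm to the stand's -x of the pin, 40 mm above it), 0.7 = upright, 1.4 = leaning 40 degrees away (+x; disc face up, free edge 33 mm to +x). Nearly free hinge with stops at 0 and 1.4: past upright it falls by itself.
- tray_a: grey plastic tray fixed on the stand, 76 x 60 mm, 16 mm high, with places for two bushes one behind the other; it holds two bushes, so it is full. Origin under its centre, which lies 80 mm to -x (stand axes) of the hinge pin of the tag it belongs to.
- hinge_b (a point): centre of the hinge pin of tag b, 80 mm above the bench, axes as the stand's (pin along y). The tag: an aluminium plate 50 mm wide (y), 4 mm thick, free edge 52 mm from the pin, standing above the pin and leaning one way or the other. Raised round disc on the face toward the trays, raised bar on the other face.
- tag_b (a joint): lean of tag b: 0 = leaning 40 degrees toward the tray side (bar face up, free edge 33 mm to the stand's -x of the pin, 40 mm above it), 0.7 = upright, 1.4 = leaning 40 degrees away (+x; disc face up, free edge 33 mm to +x). Nearly free hinge with stops at 0 and 1.4: past upright it falls by itself.
- tray_b: grey plastic tray fixed on the stand, 76 x 60 mm, 16 mm high, with places for two bushes one behind the other; it holds two bushes, so it is full. Origin under its centre, which lies 80 mm to -x (stand axes) of the hinge pin of the tag it belongs to.
- hinge_c (a point): centre of the hinge pin of tag c, 80 mm above the bench, axes as the stand's (pin along y). The tag: an aluminium plate 50 mm wide (y), 4 mm thick, free edge 52 mm from the pin, standing above the pin and leaning one way or the other. Raised round disc on the face toward the trays, raised bar on the other face.
- tag_c (a joint): lean of tag c: 0 = leaning 40 degrees toward the tray side (bar face up, free edge 33 mm to the stand's -x of the pin, 40 mm above it), 0.7 = upright, 1.4 = leaning 40 degrees away (+x; disc face up, free edge 33 mm to +x). Nearly free hinge with stops at 0 and 1.4: past upright it falls by itself.
- tray_c: grey plastic tray fixed on the stand, 76 x 60 mm, 16 mm high, with places for two bushes one behind the other; it holds one bush, so it is not full. Origin under its centre, which lies 80 mm to -x (stand axes) of the hinge pin of the tag it belongs to.
- hinge_d (a point): centre of the hinge pin of tag d, 80 mm above the bench, axes as the stand's (pin along y). The tag: an aluminium plate 50 mm wide (y), 4 mm thick, free edge 52 mm from the pin, standing above the pin and leaning one way or the other. Raised round disc on the face toward the trays, raised bar on the other face.
- tag_d (a joint): lean of tag d: 0 = leaning 40 degrees toward the tray side (bar face up, free edge 33 mm to the stand's -x of the pin, 40 mm above it), 0.7 = upright, 1.4 = leaning 40 degrees away (+x; disc face up, free edge 33 mm to +x). Nearly free hinge with stops at 0 and 1.4: past upright it falls by itself.
- tray_d: grey plastic tray fixed on the stand, 76 x 60 mm, 16 mm high, with places for two bushes one behind the other; it is empty. Origin under its centre, which lies 80 mm to -x (stand axes) of the hinge pin of the tag it belongs to.
- bush_a1: loose turned bush, 26 mm diameter, 34 mm high, standing in tray a (its top 43 mm above the bench); origin under its centre. Not to be moved.
- bush_a2: loose turned bush, 26 mm diameter, 34 mm high, standing in tray a (its top 43 mm above the bench); origin under its centre. Not to be moved.
- bush_b1: loose turned bush, 26 mm diameter, 34 mm high, standing in tray b (its top 43 mm above the bench); origin under its centre. Not to be moved.
- bush_b2: loose turned bush, 26 mm diameter, 34 mm high, standing in tray b (its top 43 mm above the bench); origin under its centre. Not to be moved.
- bush_c1: loose turned bush, 26 mm diameter, 34 mm high, standing in tray c (its top 43 mm above the bench); origin under its centre. Not to be moved.
- grease_tin: round tin, 77 mm diameter, 56 mm high, standing right of the stand; origin under its centre. Bystander.
- marker: marker pen 131 mm long, 18 mm thick, lying right of the stand; origin under its centre. Bystander.
- plug_gauge: steel plug gauge 99 mm long, 19 mm thick, lying beyond the stand's right end; origin under its centre. Bystander.

How it is judged:
At the end, for the whole second after the job is handed in: The tag 80 mm behind each of the two full trays reads above 1.25 rad (resting away from the trays, disc face up), the other two tags read below 0.15 rad (resting toward the trays, bar face up); every bush is within 10 mm and each of tin, marker and plug gauge within 15 mm of where it began ((((horizontal distance between hinge_a and tray_a below 0.1 m or horizontal distance between hinge_a and tray_b below 0.1 m) and value of joint tag_a above 1.25 rad) or (not (horizontal distance between hinge_a and tray_a below 0.1 m or horizontal distance between hinge_a and tray_b below 0.1 m) and value of joint tag_a below 0.15 rad)) and (((horizontal distance between hinge_b and tray_a below 0.1 m or horizontal distance between hinge_b and tray_b below 0.1 m) and value of joint tag_b above 1.25 rad) or (not (horizontal distance between hinge_b and tray_a below 0.1 m or horizontal distance between hinge_b and tray_b below 0.1 m) and value of joint tag_b below 0.15 rad)) and (((horizontal distance between hinge_c and tray_a below 0.1 m or horizontal distance between hinge_c and tray_b below 0.1 m) and value of joint tag_c above 1.25 rad) or (not (horizontal distance between hinge_c and tray_a below 0.1 m or horizontal distance between hinge_c and tray_b below 0.1 m) and value of joint tag_c below 0.15 rad)) and (((horizontal distance between hinge_d and tray_a below 0.1 m or horizontal distance between hinge_d and tray_b below 0.1 m) and value of joint tag_d above 1.25 rad) or (not (horizontal distance between hinge_d and tray_a below 0.1 m or horizontal distance between hinge_d and tray_b below 0.1 m) and value of joint tag_d below 0.15 rad)) and distance of each of bush_a1, bush_a2, bush_b1, bush_b2, bush_c1 from where it was at the start of the episode below 0.01 m and distance of each of grease_tin, marker, plug_gauge from where it was at the start of the episode below 0.015 m); the robot touches nothing.
It fails at once if a bush is shifted by more than 10 mm or lifted (distance of any of bush_a1, bush_a2, bush_b1, bush_b2, bush_c1 from where it was at the start of the episode above 0.01 m).
It fails at once if the tin, marker or plug gauge is shifted by more than 15 mm or lifted (distance of any of grease_tin, marker, plug_gauge from where it was at the start of the episode above 0.015 m).
It fails at once if a tag is pushed or squeezed with more than 15 N (contact force between the fingers and tag_a above 15 N or contact force between the fingers and tag_b above 15 N or contact force between the fingers and tag_c above 15 N or contact force between the fingers and tag_d above 15 N).
It fails at once if the stand is pressed with more than 20 N (contact force between the arm and stand above 20 N).
It also fails if it takes over 58 s, if anything falls off the work surface, if the arm or the gripper's body presses on something with over 40 N, if the wrist force passes 120 N, or if a joint passes its speed limit or range.

## Robot

A 7-joint arm with a two-finger parallel gripper is mounted at the origin on a cart in front of the work surface, level with it; the furniture and walls round the work are solid. World frame = base frame: x ahead of the robot, y to its left, z up, the work surface at z = 0. Lengths are in m, angles in rad, forces in N, time in s.
With the tool pointing down it reaches from about 0.425 to 0.95 m from the base axis. Payload 16.7 kg.
Tool frame: the origin (TCP) lies between the finger pads; the fingertips stand 17 mm ahead of it and the grasp point (between the pads) lies 2 mm behind it; z points along the fingers, y is the direction in which the jaws open and shut (so a half turn about z gives the same grasp; the last joint's range is limited). The gripper opens to 94 mm and grips with 3 to 60 N. Pads are 16 mm wide; open, the fingers measure 119 mm over their backs; the gripper's body (75 mm by 177 mm) begins 78 mm behind the grasp point.
Start: joints at [1.087, 0.426, 0.074, 1.606, -0.034, 1.111, -0.067], TCP at [0.222, -0.637, 0.197] pointing down, gripper open.
Joint ranges: [-2.85, 2.85], [-0.5, 2.14], [-1.23, 1.37], [0.21, 2.46], [-1.02, 4.16], [0.16, 2.05], [-2.73, 2.73]. Speed limits (rad/s): [1.89, 1.89, 2.39, 2.39, 3.01, 3.01, 3.01].

## Interface

Orientations are given as a unit quaternion [x, y, z, w].
In Python, from cell import goto, move_linear, movej, set_gripper, dwell, solve_ik, observe, read_camera, camera_params, IKError, sign_off, recognise, outline_of gives the robot as it stands. Calls block until the motion is done:
- goto(position, orientation): joint-space move of the TCP to a pose.
- move_linear(position, velocity=0.15, rotation=None): straight line of the TCP; rotation=None keeps the orientation; velocity is the mean speed in m/s.
- movej(angles): joint-space move.
- set_gripper(opening, grip_force=None): finger opening in m; grip_force is the grip in N (None keeps the last); returns when the fingers have stopped.
- dwell(seconds).
- solve_ik(position, orientation): joint angles nearest the present ones, or None.
- observe(): the state.
- read_camera(name): name is "side" or "top"; returns the picture (384x512x3 uint8, red, green, blue); there is no depth.
- camera_params(name): a dict with "intrinsics" (3x3 intrinsics, pixels), "R" (3x3) and "t" (3): a world point X has camera coordinates R X + t. Camera axes: x right, y down, z forward; pixel columns grow to the right and rows downward; lengths in m; the calibration is good to about 2 mm. A picture is of the moment at which its call begins. camera_params takes no time and is no camera call.
A pose or a line that the arm cannot do raises IKError and nothing moves.
- sign_off(): hands the job in, once; it reports no verdict.
Trained networks look in the newest picture that a camera, given by its name, has taken for a name from the list of things; names that differ only in an ending like _2 or _b are one class to them, and where a whole thing is asked for, a point or a joint stands for the part that bears it (a point fixed in the world has none). Each returns a list of dicts, best first, with "conf" (0 to 1); they miss things now and then, are a little off and sometimes report something else, mostly with a low value. They report only what shows in the picture. A call takes as long as a camera call.
- recognise(thing, camera): "extent" ([left, top, width, height] in pixels, round what is visible of it).
- outline_of(thing, camera): "region" (384x512 bool, what is visible of it) and "extent" ([left, top, width, height] in pixels, round what is visible of it).
The state is a dict: "time_s": time; "joints": joint angles; "qd": joint speeds; "tau": joint torques, N m; "ee_pos": TCP position; "ee_rot": TCP orientation; "contact_force": force on the tool from outside, world axes, zero at the start; "moment": the same for the moment, N m; "finger_gap": finger opening in m.
Only numpy, scipy, OpenCV 4.12 (cv2) and the standard library are available. Lean on these libraries where they do the work, as an engineer would, in place of code of your own. Each camera call takes 0.05 s, during which the arm holds its last target.

## Working session

There is one attempt and no reset: what is moved stays moved. The work goes in short steps, each a Python script; the robot and the scene stay as the last script left them, time stands still between calls to the robot, and variables do not carry over. Pictures are saved under pics/ and viewed, and the job is handed in when it is done.

```bash
mkdir -p pics; ls; python3 - <<'E'
from cell import *
import cv2,numpy as np
np.set_printoptions(precision=4,suppress=True)
for n in ["side","top"]:
    im=read_camera(n); cv2.imwrite(f"pics/{n}0.png",cv2.resize(im[:,:,::-1],(800,600),interpolation=cv2.INTER_CUBIC))
    p=camera_params(n); print(n,p["intrinsics"],p["R"],p["t"], -p["R"].T@p["t"])
    for th in ["stand","tag_a","tray_a","bush_a1","grease_tin","marker","plug_gauge"]:
        print(n,th,[(round(d["conf"],2),[round(float(v)) for v in d["extent"]]) for d in recognise(th,n)])
s=observe();print(s["time_s"],s["ee_pos"],s["ee_rot"],s["contact_force"])
E
```

```text
pics
side [[374.5071   0.     255.1522]
 [  0.     374.5071 189.0827]
 [  0.       0.       1.    ]] [[-0.8377 -0.5462  0.0057]
 [-0.2357  0.3519 -0.9059]
 [ 0.4927 -0.7601 -0.4235]] [0.28   0.2857 0.4182] [0.0959 0.3703 0.4343]
side stand [(0.7, [172, 171, 150, 128]), (0.56, [285, 161, 30, 28]), (0.48, [259, 232, 18, 22])]
side tag_a [(0.73, [248, 158, 21, 20]), (0.71, [191, 208, 31, 26]), (0.7, [222, 188, 24, 24]), (0.61, [192, 205, 28, 36]), (0.34, [288, 161, 25, 27])]
side tray_a [(0.87, [276, 201, 37, 20]), (0.72, [236, 234, 47, 29]), (0.68, [209, 255, 54, 31]), (0.56, [260, 218, 38, 22])]
side bush_a1 [(0.78, [248, 229, 12, 17]), (0.6, [260, 231, 18, 20])]
side grease_tin []
side marker [(0.82, [320, 190, 45, 5]), (0.65, [274, 199, 38, 21])]
side plug_gauge [(0.58, [237, 177, 22, 8])]
top [[429.0924   0.     258.0938]
 [  0.     429.0924 189.3748]
 [  0.       0.       1.    ]] [[ 0.0256 -0.9994  0.0217]
 [-0.9857 -0.0289 -0.1661]
 [ 0.1667 -0.0171 -0.9859]] [-0.2917  0.5109  1.1362] [ 0.3217 -0.2573  1.2114]
top stand [(0.67, [164, 177, 134, 62]), (0.32, [303, 144, 27, 17])]
top tag_a [(0.59, [238, 185, 21, 16]), (0.55, [175, 188, 18, 12]), (0.51, [271, 170, 20, 18]), (0.5, [207, 188, 17, 14]), (0.44, [179, 208, 13, 14])]
top tray_a [(0.95, [208, 206, 23, 27]), (0.89, [179, 206, 19, 28]), (0.73, [269, 203, 28, 28]), (0.34, [273, 207, 12, 8])]
top bush_a1 [(0.51, [214, 209, 8, 9]), (0.34, [164, 176, 136, 61])]
top grease_tin [(0.95, [334, 176, 27, 32])]
top marker [(0.62, [325, 218, 33, 40])]
top plug_gauge [(0.73, [239, 185, 20, 13]), (0.44, [303, 146, 30, 19])]
0.8 [ 0.2218 -0.6375  0.1966] [ 0.986   0.1666  0.     -0.    ] [ 0.0054 -0.2444 -0.0394]
```

View pics/side0.png

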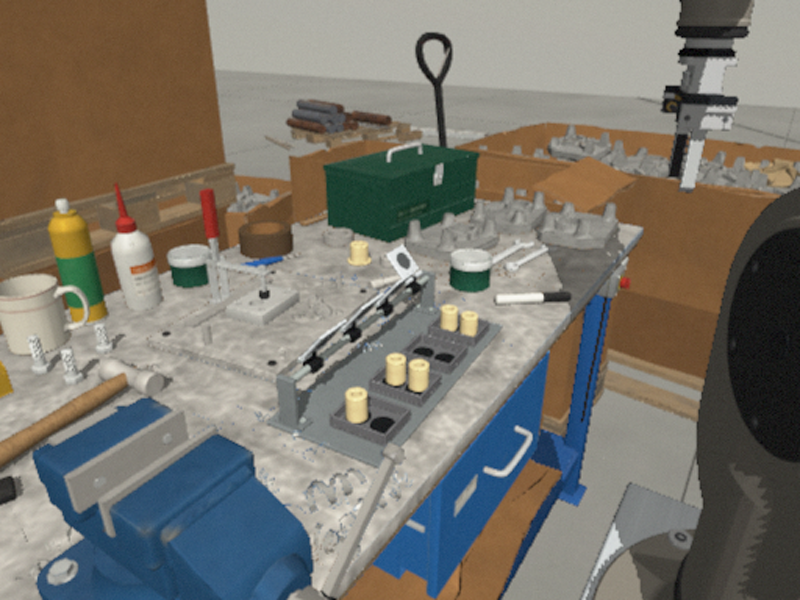

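View pics/top0.png

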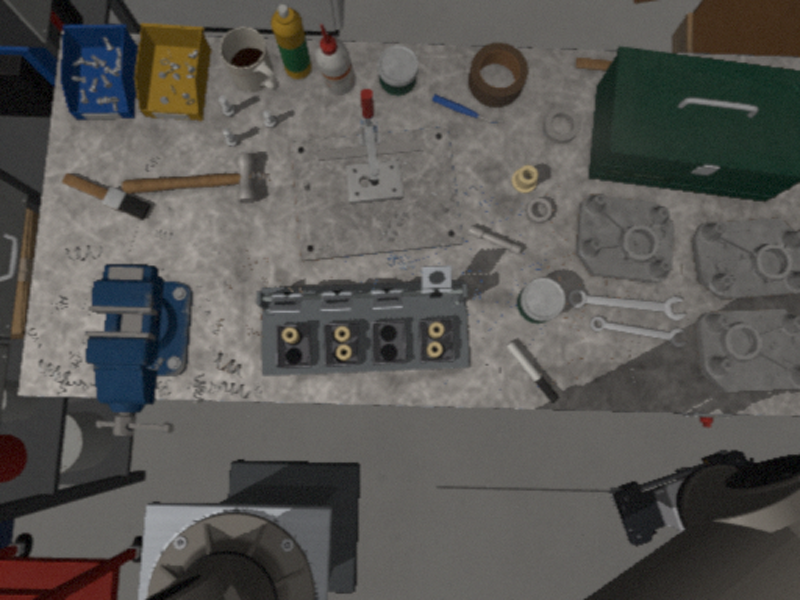

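```bash
python3 - <<'E'
from cell import *
import cv2
im=read_camera("side")[140:310,160:330,::-1]; cv2.imwrite("pics/side_crop.png",cv2.resize(im,(600,600),interpolation=cv2.INTER_CUBIC))
im=read_camera("top")[140:265,145:365,::-1]; cv2.imwrite("pics/top_crop.png",cv2.resize(im,None,fx=3.6,fy=3.6,interpolation=cv2.INTER_CUBIC))
E
```

```text
(no output)
```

View pics/side_crop.png

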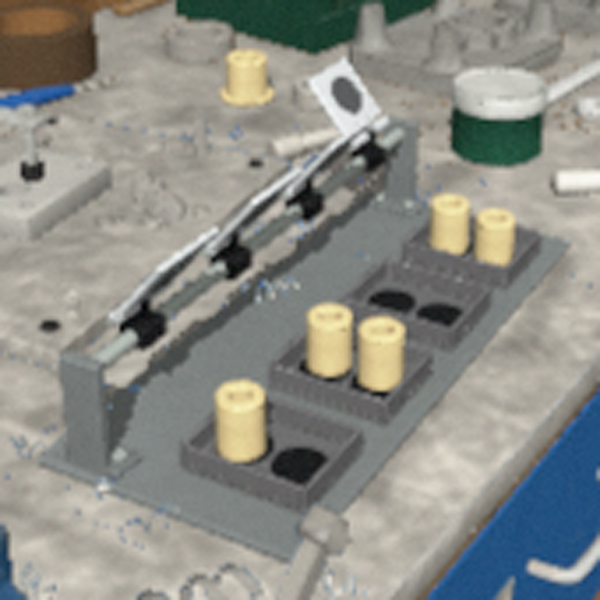

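View pics/top_crop.png

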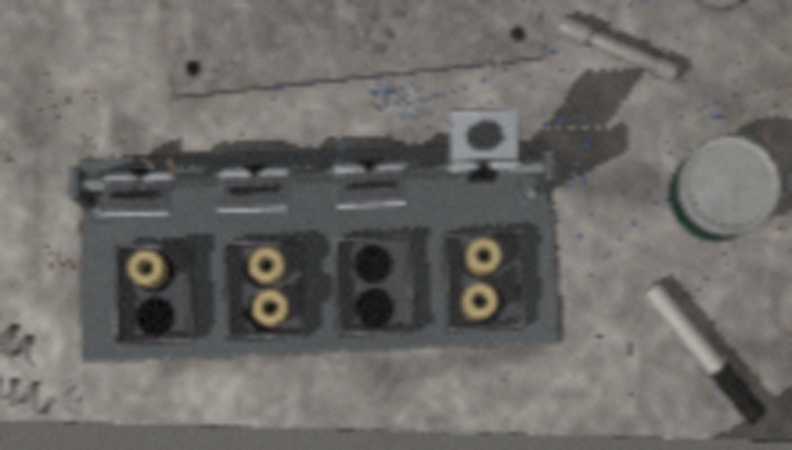

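The two-bush trays are 2nd and 4th from the left, at top crop x≈265 and 480. The rightmost tag already shows its disc and leans away. The other three seem to lean toward the trays, with their free edges at crop y≈205–213. Next I'll fit the stand pose from the tag edges and overlay it to check.

```bash
cat > h.py <<'E'
import numpy as np, cv2
from cell import *
def proj(n,X):
    p=camera_params(n); c=np.atleast_2d(X)@p["R"].T+p["t"]; u=c@p["intrinsics"].T; return u[:,:2]/u[:,2:]
def S(P,q):
    q=np.atleast_2d(q); c,s=np.cos(P[2]),np.sin(P[2])
    return np.c_[P[0]+c*q[:,0]-s*q[:,1],P[1]+s*q[:,0]+c*q[:,1],q[:,2]]
E
cat > fit.py <<'E'
from h import *
from scipy.optimize import least_squares
np.set_printoptions(precision=3,suppress=True)
px=np.array([[450,110],[518,111],[97,213],[168,213],[218,209],[288,209],[338,206],[406,203]])/3.6+[145,140]
ob=[]
ob+=[[.033,-.1025,.12],[.033,-.1525,.12]]
for y in (.1275,.0425,-.0425): ob+=[[-.033,y+.025,.12],[-.033,y-.025,.12]]
ob=np.array(ob)
r=least_squares(lambda P:(proj("top",S(P,ob))-px).ravel(),[.6,-.1,0])
P=r.x; print(P,r.fun.reshape(-1,2)); np.save("P.npy",P)
for n,(x0,y0,x1,y1),k in (("top",(145,140,365,265),3.6),("side",(160,140,330,310),3.5)):
    im=cv2.resize(np.ascontiguousarray(read_camera(n)[y0:y1,x0:x1,::-1]),None,fx=k,fy=k,interpolation=cv2.INTER_CUBIC)
    def poly(q,col):
        u=((proj(n,S(P,np.array(q)))-[x0,y0])*k); cv2.polylines(im,[np.int32(np.round(u))],True,col,1,cv2.LINE_AA)
    for i,y in enumerate((.1275,.0425,-.0425,-.1275)):
        poly([[-.118,y-.03,.016],[-.118,y+.03,.016],[-.042,y+.03,.016],[-.042,y-.03,.016]],(0,255,0))
        e=.033 if i==3 else -.033
        poly([[0,y-.025,.08],[0,y+.025,.08],[e,y+.025,.12],[e,y-.025,.12]],(0,0,255))
    poly([[0,.178,0],[0,.178,.072],[0,-.178,.072],[0,-.178,0]],(255,0,0))
    cv2.imwrite(f"pics/{n}_fit.png",im)
E
python3 fit.py
```

```text
[ 0.516 -0.207  0.065] [[ 0.333  0.4  ]
 [ 0.614 -0.522]
 [ 0.02   0.375]
 [-0.094 -0.316]
 [-0.286  0.312]
 [-0.207 -0.376]
 [-0.458 -0.024]
 [ 0.094  0.124]]
```

View pics/top_fit.png

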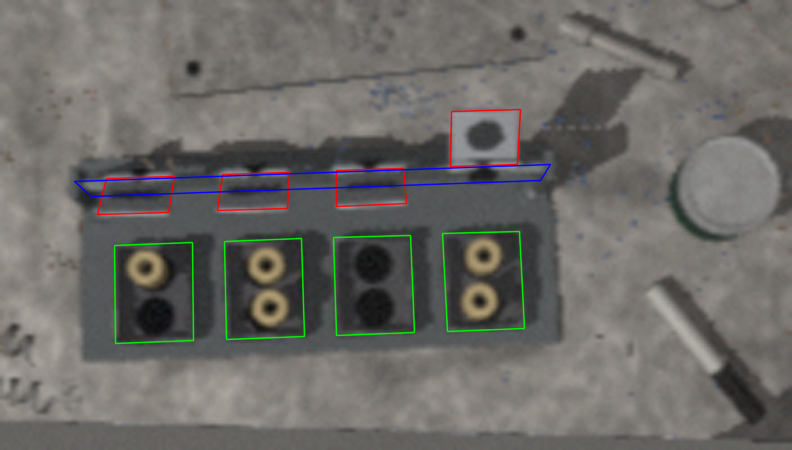

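View pics/side_fit.png

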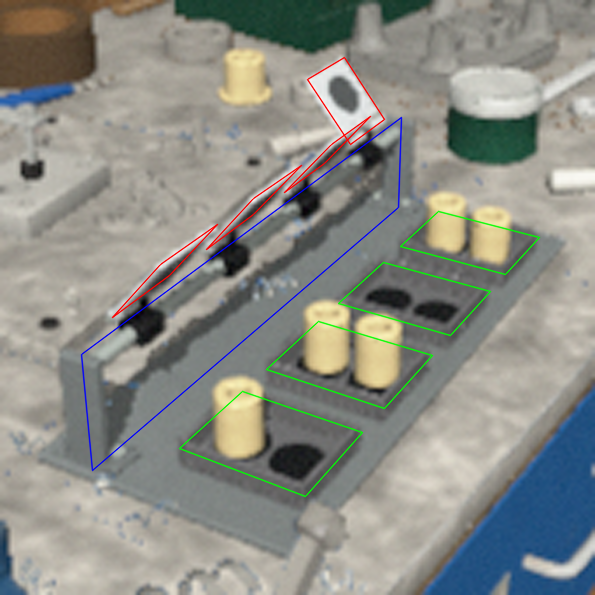

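The overlay agrees in both views, with residuals under 0.7 px. The trays also land where they should, and so do the uprights. Only the second tag from the left is wrong, so it gets pushed to +x with closed fingers.

```bash
cat > push.py <<'E'
from h import *
np.set_printoptions(precision=3,suppress=True)
P=np.load("P.npy"); y=.0425
q=[np.cos(P[2]/2),np.sin(P[2]/2),0,0]
W=lambda x,z: S(P,[x,y,z+.017])[0]   # z = fingertip height
set_gripper(0.0)
try: move_linear(W(-.075,.2),.2,q)
except IKError as e:
    print("lin",e); goto(W(-.075,.2),q)
print(observe()["ee_pos"],W(-.075,.2),observe()["finger_gap"])
move_linear(W(-.075,.102),.1)
print(observe()["contact_force"])
for x in np.arange(-.06,.0041,.008):
    move_linear(W(x,.102),.04); s=observe(); print(round(x,3),s["ee_pos"],s["contact_force"],s["time_s"])
for n in("side","top"):
    cv2.imwrite(f"pics/{n}_p.png",cv2.resize(read_camera(n)[140:310,150:365,::-1],None,fx=3.4,fy=3.4,interpolation=cv2.INTER_CUBIC))
E
python3 push.py
```

```text
[ 0.438 -0.17   0.217] [ 0.439 -0.169  0.217] 0.0003520861757534681
[0.052 0.176 0.265]
-0.06 [ 0.454 -0.168  0.119] [ 0.147  0.662 -0.306] 6.8083
-0.052 [ 0.462 -0.168  0.119] [ 1.002 -0.689 -1.06 ] 7.1583
-0.044 [ 0.47  -0.167  0.119] [-0.07   0.066 -0.06 ] 7.5083
-0.036 [ 0.478 -0.166  0.119] [0.896 0.004 0.005] 7.8583
-0.028 [ 0.486 -0.166  0.119] [-0.535  0.039  0.234] 8.2083
-0.02 [ 0.494 -0.165  0.119] [ 0.523 -0.252  0.578] 8.5583
-0.012 [ 0.502 -0.165  0.119] [ 0.14  -0.695  0.067] 8.9083
-0.004 [ 0.51  -0.164  0.119] [0.113 0.883 0.072] 9.2583
0.004 [ 0.518 -0.164  0.119] [ 0.146 -0.799 -1.343] 9.6083
```

View pics/side_p.png

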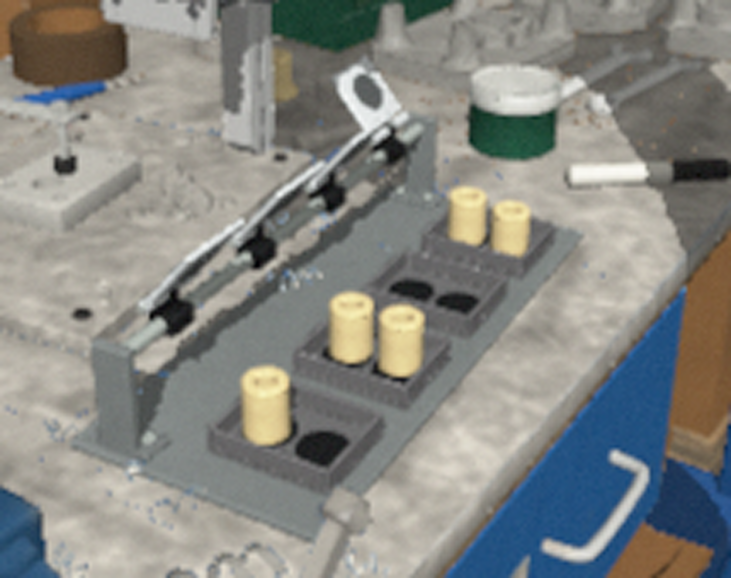

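View pics/top_p.png

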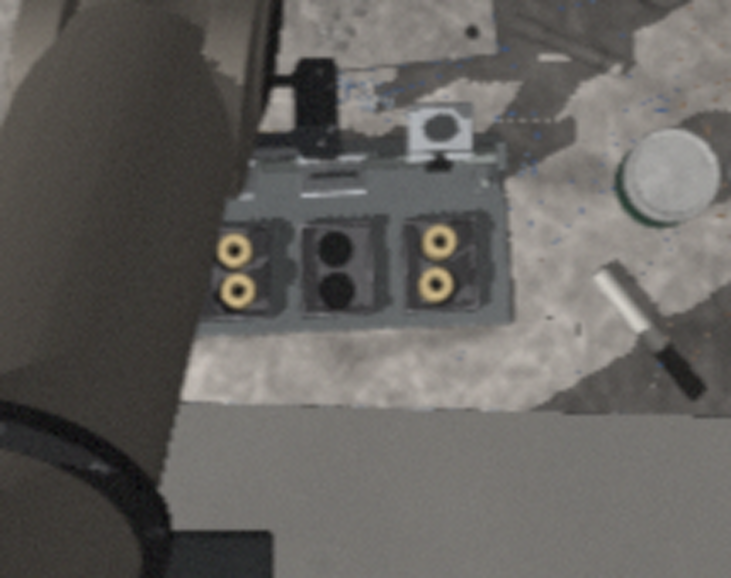

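```bash
python3 - <<'E'
from h import *
s=observe();e=np.array(s["ee_pos"]);print(e,s["ee_rot"],s["time_s"],s["joints"],s["contact_force"],s["finger_gap"])
P=np.load("P.npy")
for n in("side","top"):
    print(n,(proj(n,np.array([e,e-[0,0,.017],e+[0,0,.08]]))-[150,140])*3.4, (proj(n,S(P,[[0,.0425,.08],[.033,.0425,.12],[-.033,.0425,.12]]))-[150,140])*3.4)
cv2.imwrite("pics/side_p2.png",cv2.resize(read_camera("side")[:,:,::-1],(800,600)))
E
```

```text
[ 0.51731642 -0.16401505  0.11895646] [ 9.99478431e-01  3.22933264e-02 -8.28863741e-05  6.61867239e-06] 9.7083 [ 0.38995469  0.31059648 -0.2398496   1.96590678  0.09472785  0.87581338
 -1.4058025 ] [-0.65208744 -0.68373873  0.87085942] 0.0003942832053594113
side [[250.14161533 164.00902467]
 [251.00150079 190.02291451]
 [245.86209396  34.54178482]] [[257.52400125 224.41732335]
 [209.42523778 152.11791243]
 [303.70931913 175.97174568]]
top [[220.16417564 149.42642839]
 [221.88172012 153.36454628]
 [211.33055358 129.17202129]] [[224.12382996 163.17774602]
 [219.19440911 111.6380889 ]
 [221.12782347 197.2786533 ]]
```

View pics/side_p2.png

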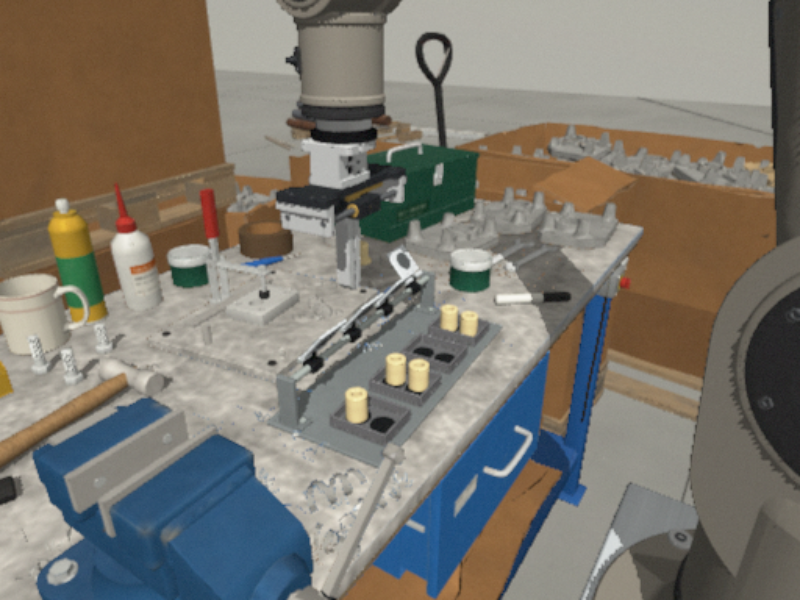

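```bash
python3 - <<'E'
from h import *
from scipy.spatial.transform import Rotation as R
k=800/512
e=np.array([.2218,-.6375,.1966]); M=R.from_quat([.986,.1666,0,0]).as_matrix()
pts=[e+M@np.array([0,sy*.053,z]) for sy in(1,-1) for z in (0,.017)]
print("start side",proj("side",np.array(pts))*k)
print("start top",proj("top",np.array(pts))*k)
im=read_camera("side");cv2.imwrite("pics/side_z.png",cv2.resize(im[90:260,150:320,::-1],(600,600),interpolation=cv2.INTER_CUBIC))
print(observe()["time_s"])
E
```

```text
start side [[672.42649655 181.01848423]
 [670.3624728  191.02759358]
 [684.44732197 197.73926366]
 [682.06953604 208.66260671]]
start top [[677.03841015 472.82475992]
 [672.25472069 471.76445659]
 [610.51775546 495.53903837]
 [606.8094251  494.09135507]]
9.8083
```

View pics/side_z.png

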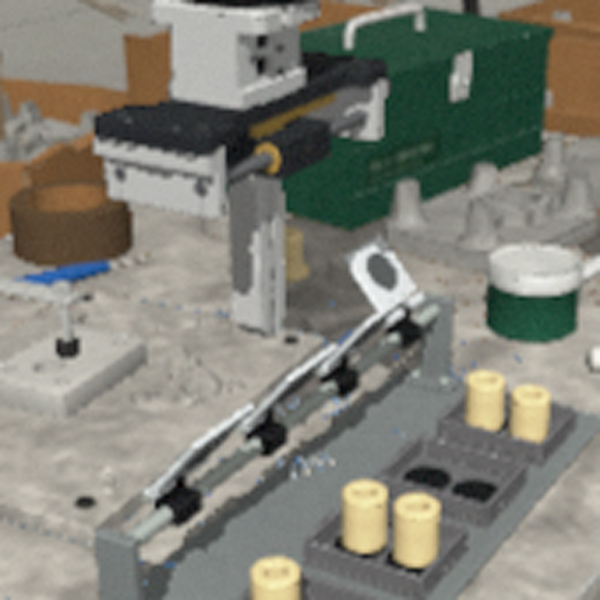

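The side view shows the fingertips about 12 px higher than the reported TCP predicts. They passed over the tag without touching it. Before another push I'll check the start top picture for the same offset.

```bash
python3 - <<'E'
import cv2
a=cv2.imread("pics/top0.png")[420:600,560:800];cv2.imwrite("pics/t0z.png",cv2.resize(a,(800,600),interpolation=cv2.INTER_CUBIC))
a=cv2.imread("pics/side0.png")[60:240,620:800];cv2.imwrite("pics/s0z.png",cv2.resize(a,(600,600),interpolation=cv2.INTER_CUBIC))
E
```

```text
(no output)
```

View pics/t0z.png

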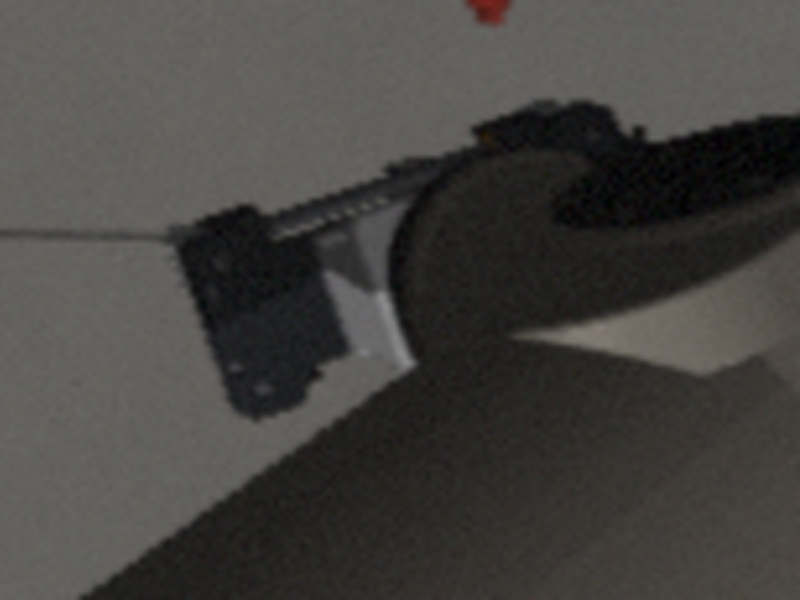

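View pics/s0z.png

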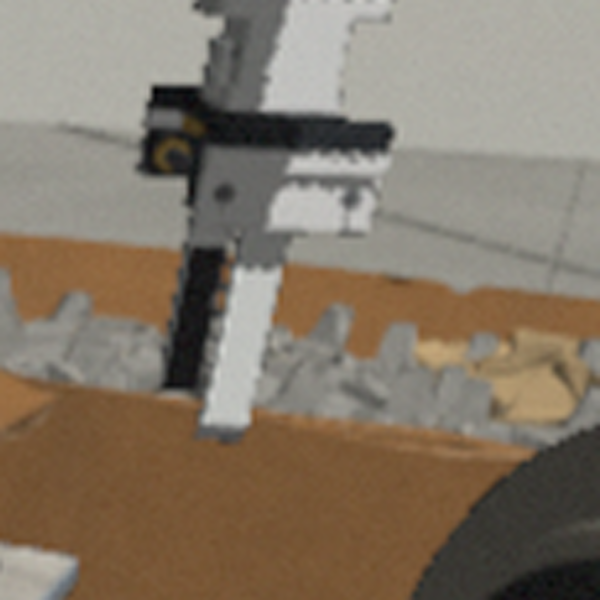

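```bash
python3 - <<'E'
from h import *
from scipy.spatial.transform import Rotation as R
k=800/512
M=R.from_quat([.986,.1666,0,0]).as_matrix()
for nm,e in (("nom",[.2218,-.6375,.1966]),("z+27",[.2218,-.6375,.224]),("horiz",[.2218+.029,-.6375-.045,.1966])):
  for z in (-.08,-.13):
    pts=[np.array(e)+M@np.array([x,-.0885,z]) for x in (-.0375,.0375)]
    print(nm,z,(proj("top",np.array(pts))*k).round(0).tolist(),(proj("top",np.array([np.array(e)+M@np.array([x,.0885,z]) for x in (-.0375,.0375)]))*k).round(0).tolist())
E
```

```text
nom -0.08 [[615.0, 539.0], [596.0, 484.0]] [[736.0, 497.0], [716.0, 443.0]]
nom -0.13 [[628.0, 547.0], [608.0, 488.0]] [[756.0, 502.0], [734.0, 445.0]]
z+27 -0.08 [[622.0, 543.0], [602.0, 486.0]] [[747.0, 500.0], [725.0, 445.0]]
z+27 -0.13 [[636.0, 551.0], [615.0, 491.0]] [[768.0, 505.0], [745.0, 447.0]]
horiz -0.08 [[648.0, 517.0], [628.0, 463.0]] [[768.0, 476.0], [747.0, 423.0]]
horiz -0.13 [[663.0, 524.0], [642.0, 466.0]] [[789.0, 480.0], [767.0, 424.0]]
```

The top view rules out a horizontal offset, since the gripper end was at (632,544)/(614,492), as nominal. So the fingertips are really about 26 mm higher than reported. I'll back off, go 24 mm lower and push again, with a look midway.

```bash
cat > push2.py <<'E'
from h import *
np.set_printoptions(precision=3,suppress=True)
P=np.load("P.npy"); y=.0425
W=lambda x,z: S(P,[x,y,z+.017])[0]
def snap(nm):
    cv2.imwrite(f"pics/{nm}.png",cv2.resize(read_camera("side")[100:280,150:330,::-1],(600,600),interpolation=cv2.INTER_CUBIC))
move_linear(W(-.075,.102),.1)
move_linear(W(-.075,.078),.05); snap("m0")
f0=observe()["contact_force"]
for x in np.arange(-.06,-.019,.008):
    move_linear(W(x,.078),.03); s=observe(); print(round(x,3),s["ee_pos"],s["contact_force"]-f0,s["time_s"])
    if np.linalg.norm(s["contact_force"]-f0)>5: print("STOP");break
snap("m1")
E
python3 push2.py
```

```text
-0.06 [ 0.453 -0.168  0.095] [-0.771  0.354 -0.351] 12.0833
-0.052 [ 0.462 -0.168  0.095] [-0.899  0.225  0.831] 12.5
-0.044 [ 0.47  -0.167  0.095] [-1.743  0.29  -1.183] 12.9167
-0.036 [ 0.478 -0.167  0.095] [-1.034 -0.671 -0.328] 13.3333
-0.028 [ 0.486 -0.166  0.095] [-1.055  0.58  -0.647] 13.75
-0.02 [ 0.494 -0.165  0.095] [-0.227  0.21   0.3  ] 14.1667
```

View pics/m0.png

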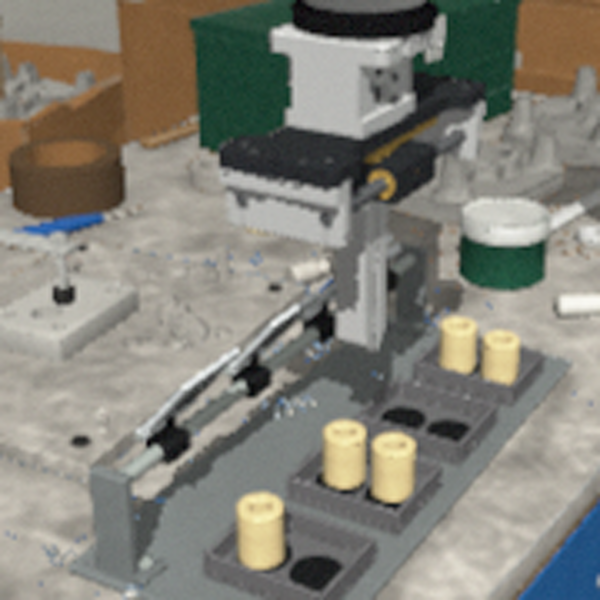

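View pics/m1.png

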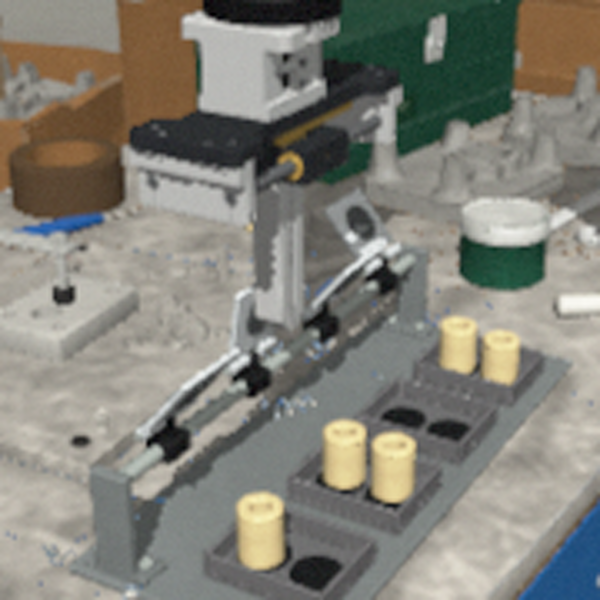

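```bash
python3 - <<'E'
from h import *
P=np.load("P.npy")
print(((proj("side",S(P,[[-.02,.0425,.104],[-.02,.055,.104],[-.02,.03,.104],[-.02,.0425,.078],[-.02,.0175,.125],[-.02,.0675,.125],[-.02,-.0175,.125]]))-[150,100])*600/180).round())
print(observe()["ee_pos"],S(P,[-.02,.0425,.095]))
E
```

```text
[[279. 325.]
 [268. 334.]
 [291. 317.]
 [280. 364.]
 [301. 278.]
 [255. 309.]
 [330. 259.]]
[ 0.493454  -0.165499   0.0949345] [[ 0.49345888 -0.16554539  0.095     ]]
```

The tip is now where it was predicted, at about (281,325) in the crop, and the tag is swinging up. I'll carry on past upright.

```bash
cat > push3.py <<'E'
from h import *
np.set_printoptions(precision=3,suppress=True)
P=np.load("P.npy"); y=.0425
W=lambda x,z: S(P,[x,y,z+.017])[0]
f0=observe()["contact_force"]
for x in (-.012,-.006,0,.004):
    move_linear(W(x,.078),.03); s=observe(); print(x,s["contact_force"]-f0,s["time_s"])
    if np.linalg.norm(s["contact_force"]-f0)>6: print("STOP");break
dwell(.5)
move_linear(W(-.075,.078),.08); move_linear(W(-.075,.2),.15)
p=S(P,[-.075,-.3,.23])[0]
try: move_linear(p,.2)
except IKError as e: print(e)
E
python3 push3.py; python3 - <<'E'
exec(open("fit.py").read().split("P=r.x")[0].split("px=")[0])
for n,(x0,y0,x1,y1),k in (("top",(145,140,365,265),3.6),("side",(160,140,330,310),3.5)):
    cv2.imwrite(f"pics/{n}_end.png",cv2.resize(read_camera(n)[y0:y1,x0:x1,::-1],None,fx=k,fy=k,interpolation=cv2.INTER_CUBIC))
print(observe()["time_s"],observe()["ee_pos"])
E
```

```text
-0.012 [-0.604  0.734 -0.288] 14.6333
-0.006 [-0.542  1.371 -0.427] 14.9833
0 [-0.36  -0.464 -1.392] 15.3333
0.004 [-1.115  0.315 -0.571] 15.6167
20.1833 [ 0.461 -0.51   0.23 ]
```

View pics/top_end.png

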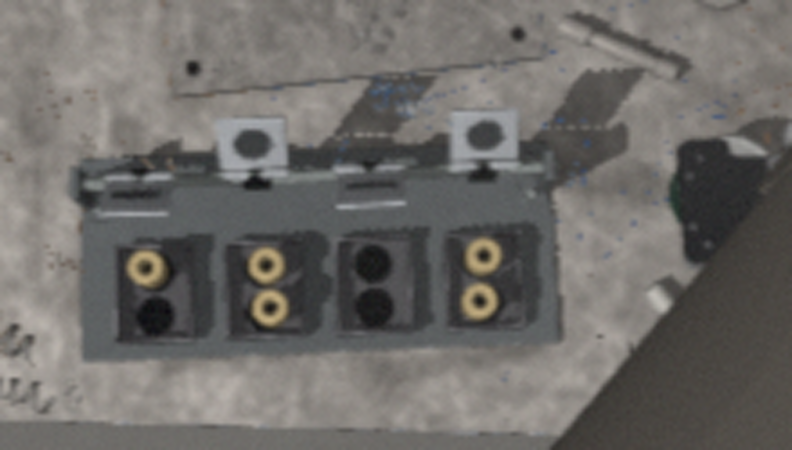

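View pics/side_end.png

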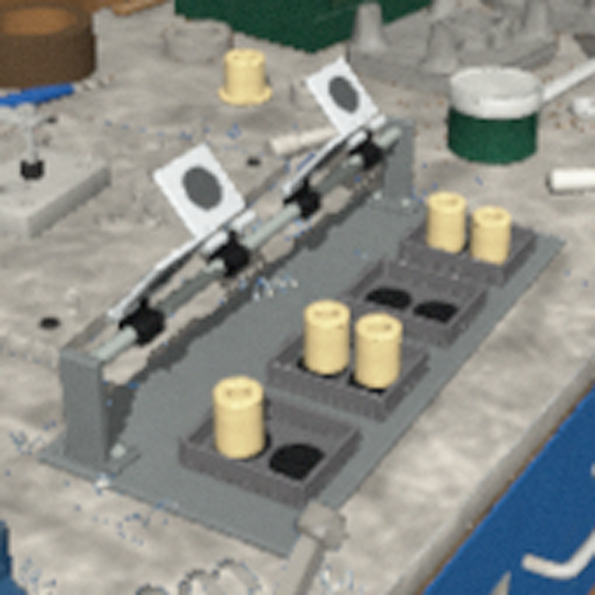

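Tags 2 and 4, behind the two full trays, now lean away with discs up. In the top crop they are at (252,143) and (485,135). Tags 1 and 3 still lean toward their trays, and the bushes haven't moved. The tin, marker and gauge look the same in the side view, and the arm is clear of everything.

```bash
python3 -c "
from cell import *
sign_off()"
```

```text
the job is handed in; nothing more can be done
```

I pushed over the one tag that was wrong, and the job is handed in with all four tags as the task asks. That was the second tag from the left, behind a full tray. `sign_off` gave no verdict, so this rests on my last pictures, taken about 20 s into the 58 s limit.

- **Tags:** the tags behind both full trays (2nd and 4th from the left) lean away with discs up. The tags behind the one-bush tray and the empty tray lean toward their trays. I judged the leans by eye and did not measure the final angles.
- **Bushes and bystanders:** the bushes look unmoved in both views. The tin, plug gauge and the end of the marker in view look unmoved in the side view. In the last top picture the arm partly covered the tin and marker.
- **Forces:** contact-force readings stayed within about 2 N throughout, which is close to the sensor noise.
- **What disagreed:** the first push passed over the tag without touching it. The cameras showed the fingertips about 26 mm higher than the reported TCP and the stated 17 mm tip length imply. I lowered the path 24 mm, the picture matched the corrected height, and the second push worked. I did not find the cause of the offset.

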